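Change over tack tubes in the cobbler's rack

ROBOT

A 6-joint arm with a two-finger parallel gripper is mounted at the origin on the work surface. World frame = base frame: x ahead of the robot, y to its left, z up, the work surface at z = 0. Lengths are in m, angles in rad, forces in N, time in s.
With the tool pointing down it reaches from about 0.25 to 0.775 m from the base axis. Payload 4 kg.
Tool frame: the origin (TCP) lies midway between the tips of the shut fingers; the grasp point (between the pads) lies 19 mm behind it; z points along the fingers, y is the direction in which the jaws open and shut (so a half turn about z gives the same grasp; the last joint's range is limited). The gripper opens to 94 mm and grips with 3 to 60 N. Pads are 16 mm wide; open, the fingers measure 119 mm over their backs; the gripper's body (75 mm by 177 mm) begins 78 mm behind the grasp point.
Start: joints at [1.066, 0.087, 1.371, -0, 1.684, -0.103], TCP at [0.215, 0.506, 0.206] pointing down, gripper open.
Joint ranges: [-3.1, 3.1], [-0.76, 2.03], [0.27, 2.55], [-1.08, 4.22], [0.17, 2.65], [-2.57, 2.57]. Speed limits (rad/s): [2.79, 2.79, 3.14, 3.14, 3.14, 3.14].

INTERFACE

Orientations are given as [roll, pitch, yaw] about the fixed x, y, z axes, in that order (R = Rz(yaw) Ry(pitch) Rx(roll)).
In Python, from bench import robot gives the robot as it stands.
- The arm moves only by the tool servo_tool, never from a script. Its argument "rows" is a list of rows, each a list of 2 entries, a list of its own where there are three numbers: the shift along the tool's x, y, z normalised to -1 to 1, where 1 is 0.08 m, then the turn about the tool's z normalised to -1 to 1, where 1 is pi/2 rad. A call has 1 to 12 rows; each row is the pose to reach, as a shift and turn from the pose commanded when the call began, along the tool's axes at that moment; what a row does not reach only later rows make up. A row lasts 1/12 s, in which the tool goes at most 41.7 mm and 7.16 degrees, less where a joint would pass 70% of its speed; a pose out of reach is approached as far as the arm can. A call with a number of a shift or a turn outside -1 to 1 is refused whole. A call with a gripper value outside its range is refused whole. "grip" is the closure, from -1 (fully open) to 1 (shut), set as the call begins (left out, the last holds). The fingers move at their own pace and stop on an object; the grip force is fixed at half the most. Time passes only in rows, so rows that repeat a pose let the fingers close. It gives the time, the measured TCP pose, the force and the opening at its end, in the units of the state.
- robot.get_obs(): the state, without advancing time (a new reading comes with each control period).
- robot.snapshot(name): name is "scene" or "top" or "wrist"; returns a dict with "pixels" (384x512x3 uint8, red, green, blue), "camera_matrix" (3x3 intrinsics, pixels), "world_from_camera" (4x4, takes a point from camera to world coordinates). Camera axes: x right, y down, z forward; pixel columns grow to the right and rows downward; lengths in m; the calibration is good to about 2 mm. A picture is of the moment at which its call begins. There is no depth.
- robot.close_job(): hands the job in, once; it reports no verdict.
The state is a dict: "time": time; "joint_positions": joint angles; "qvel": joint speeds; "joint_torque": joint torques, N m; "tool_pos": TCP position; "ee_rot": TCP orientation; "wrist_force": force on the tool from outside, world axes, zero at the start; "wrist_torque": the same for the moment, N m; "width": finger opening in m.
Only numpy, scipy, OpenCV 4.12 (cv2) and the standard library are available. Lean on these libraries where they do the work, as an engineer would, in place of code of your own. Each camera call takes 0.05 s, during which the arm holds its last target.

TASK

The stout round tack tube in the bench rack has been left open: press its cap fully shut. Then flick open the cap of the square tube, right back past upright so that it stays wide open. Leave the other two tubes in the rack shut, and do not push the loose things on the bench out of their places.

Things in the scene. Friction and masses are not known exactly. Their poses are not given: they have to be found in the camera images.
- rack: Plywood rack fixed to the bench, 88 deep (x) by 400 long (y) by 95 mm high, shelf top at 80 mm; origin at the centre of its underside, yaw varies. Four upright white flip-cap tubes stand in it in a row, at its y = -142.5, -47.5, 47.5, 142.5 mm, feet 16 mm above the bench; which tube stands where varies.
- stout_tube: The stout round tack tube, 62 mm across, the widest, rim 120 mm above its foot. Fixed in the rack. Origin: centre of its foot; z up, +x to the rear. The cap's hinge line is parallel to y, at x = 35, z = 120 mm; its thumb tab points to -x, roughly towards the robot.
- stout_cap (a joint): Angle (rad) of the stout tube's cap: 0 = shut flat on the rim, 1.57 = upright, 2.2 = stop, laid back; the tab end swings up and over to the rear. Starts open, 1.4 to 1.9. Stiff hinge (0.04 N m, no spring): stays where it is left, does not fall. The cap: a disc 65 mm across, 10 mm thick, with a front tab 20 wide, 8 thick, 32 mm long.
- stout_tab (a point): Point in the thumb tab of the stout tube's cap, 10 mm in from the tab's end, mid-width and mid-thickness (89.5 mm from the hinge line, 6 mm above the cap's underside when shut); it moves with the cap.
- square_tube: The square tube, 44 by 44 mm, the only square one and the tallest, rim 140 mm above its foot. Fixed in the rack. Origin: centre of its foot; z up, +x to the rear. The cap's hinge line is parallel to y, at x = 26, z = 140 mm; its thumb tab points to -x, roughly towards the robot.
- square_cap (a joint): Angle (rad) of the square tube's cap: 0 = shut flat on the rim, 1.57 = upright, 2.2 = stop, laid back; the tab end swings up and over to the rear. Starts shut, 0 to 0.04. Stiff hinge (0.04 N m, no spring): stays where it is left, does not fall. The cap: a plate 47 by 47 by 10 mm with a front tab 20 wide, 8 thick, 32 mm long.
- square_tab (a point): Point in the thumb tab of the square tube's cap, 10 mm in from its end, mid-width and mid-thickness: 71.5 mm from the hinge line along the cap, 6 mm above the cap's underside when shut; moves with the cap. The tab is free below and at its sides: it can be pinched across its 20 mm width from above and turns between the fingers.
- slim_tube: A bystander: a round tube 40 mm across, rim 126 mm above its foot, built like the stout one with the same tab, cap shut. Origin at the centre of its foot.
- slim_cap (a joint): Angle of that tube's cap, 0 = shut; to be left shut.
- plain_tube: A bystander: a second round tube just like slim_tube, cap shut. Origin at the centre of its foot.
- plain_cap (a joint): Angle of that tube's cap, 0 = shut; to be left shut.
- hammer: Loose hammer lying on the bench to the right of the rack, under 45 mm high; origin near its middle.
- shoe: Loose black shoe, 275 mm long, 120 mm high, on the bench to the left of the rack; origin under its middle.
- tin: Loose steel polish tin, 88 mm across, 24 mm high, on the left; origin at the centre of its underside.
- heels: Loose black rubber heel block, 70 by 64 by 28 mm, behind the rack; origin at the centre of its underside.
- brush: Loose wooden shoe brush, 170 by 50 by 44 mm, lying between the robot and the rack; origin at the centre of its underside.
- glue: Loose amber jar, 72 mm across, 100 mm high, on the right; origin at the centre of its underside.

How it is judged:
On the way, in this order (a step that is already met when the one before it is completed fails the run):
1. the stout tube's cap is pressed fully shut, the square tube not yet open (value of joint stout_cap below 0.06 rad and value of joint square_cap below 0.3 rad), for 0.2 s.
2. the square tube's cap is opened past upright, the stout one still shut (value of joint square_cap above 1.65 rad and value of joint stout_cap below 0.06 rad), for 0.2 s.
At the end, for the whole second after the job is handed in: The stout tube's cap is shut (less than 0.06 rad, 3.4 degrees), the square tube's cap stands open past upright (more than 1.65 rad, 95 degrees) and at rest, and the caps of the two other round tubes are shut (less than 0.1 rad) (all of step 2 and value of joint each of slim_cap, plain_cap below 0.1 rad and not (velocity of joint square_cap above 0.05 rad/s) and not (velocity of joint square_cap below -0.05 rad/s)); the robot touches nothing.
It fails at once if the cap of one of the two other round tubes is opened (more than 0.15 rad) (value of joint any of slim_cap, plain_cap above 0.15 rad).
It fails at once if a loose thing on the bench is pushed more than 40 mm from its place (distance of any of hammer, shoe, tin, heels, brush, glue from where it was at the start of the episode above 0.04 m).
It also fails if it takes over 48 s, if anything falls off the work surface, if the arm or the gripper's body presses on something with over 40 N, if the wrist force passes 120 N, or if a joint passes its speed limit or range.

## Working session

There is one attempt and no reset: what is moved stays moved. The work goes in short steps, Python scripts to look and compute and a tool call to move; the robot and the scene stay as the last step left them, time stands still between calls to the robot, and variables do not carry over. Pictures are saved under pics/ and viewed, and the job is handed in when it is done.

Besides the shell and the picture viewer there is one more tool, called after "Emit:" by a JSON object that holds its "name" and its "arguments", one argument or row to a line. servo_tool: Moves the arm, as the interface text tells. Its arguments: {"type":"object","properties":{"rows":{"type":"array"},"grip":{"type":"number"}},"required":["rows"]}

```bash
mkdir -p pics; python3 - <<'E'
from bench import robot
import cv2
o=robot.get_obs(); print(o)
for n in("scene","top","wrist"):
    s=robot.snapshot(n); cv2.imwrite(f"pics/{n}0.png",s["pixels"][:,:,::-1]); print(n,s["camera_matrix"].round(2).tolist(),s["world_from_camera"].round(4).tolist())
E
```

```text
{'time': 0.0, 'joint_positions': array([ 1.06587834e+00,  8.79336290e-02,  1.37220703e+00, -5.71627344e-05,
        1.68357369e+00, -1.03103777e-01]), 'qvel': array([ 0.00181871,  0.00041561, -0.00249573,  0.00012429, -0.00047396,
        0.00060044]), 'joint_torque': array([-3.17904305e-04, -3.40186751e+01, -3.02425110e+01,  7.20162713e-02,
        3.30462470e-02, -1.71196853e-04]), 'tool_pos': array([0.21486646, 0.50571886, 0.2043398 ]), 'ee_rot': array([-3.13947638e+00, -1.61855222e-04,  2.73977190e+00]), 'wrist_force': array([-0.15124017, -0.20278235, -0.4096864 ]), 'wrist_torque': array([ 0.04337332, -0.01853379, -0.01134424]), 'width': 0.0940973221579954}
scene [[455.98, 0.0, 266.76], [0.0, 455.98, 186.21], [0.0, 0.0, 1.0]] [[-0.3179, 0.8125, -0.4887, 1.1545], [0.948, 0.2658, -0.1749, 0.2054], [-0.0122, -0.5189, -0.8547, 1.1763], [0.0, 0.0, 0.0, 1.0]]
top [[482.28, 0.0, 250.17], [0.0, 482.28, 196.34], [0.0, 0.0, 1.0]] [[-0.0182, -0.9818, 0.1889, 0.2674], [-0.9998, 0.0193, 0.0039, 0.0133], [-0.0075, -0.1888, -0.982, 1.6367], [0.0, 0.0, 0.0, 1.0]]
wrist [[284.73, 0.0, 254.11], [0.0, 284.73, 186.89], [0.0, 0.0, 1.0]] [[0.3908, 0.8847, 0.2542, 0.1408], [0.9205, -0.3755, -0.1083, 0.5355], [-0.0003, 0.2763, -0.9611, 0.3841], [0.0, 0.0, 0.0, 1.0]]
```

View pics/scene0.png

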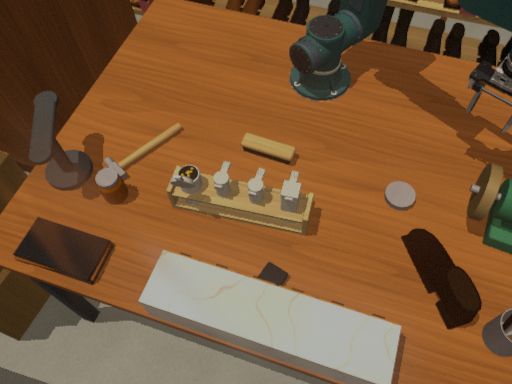

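View pics/top0.png

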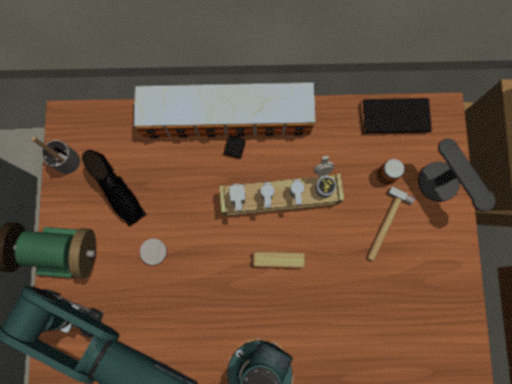

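```bash
python3 - <<'E'
import cv2
i=cv2.imread("pics/top0.png"); cv2.imwrite("pics/topc.png",cv2.resize(i[80:230,140:340],(800,600),interpolation=cv2.INTER_CUBIC))
E
```

```text
(no output)
```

View pics/topc.png

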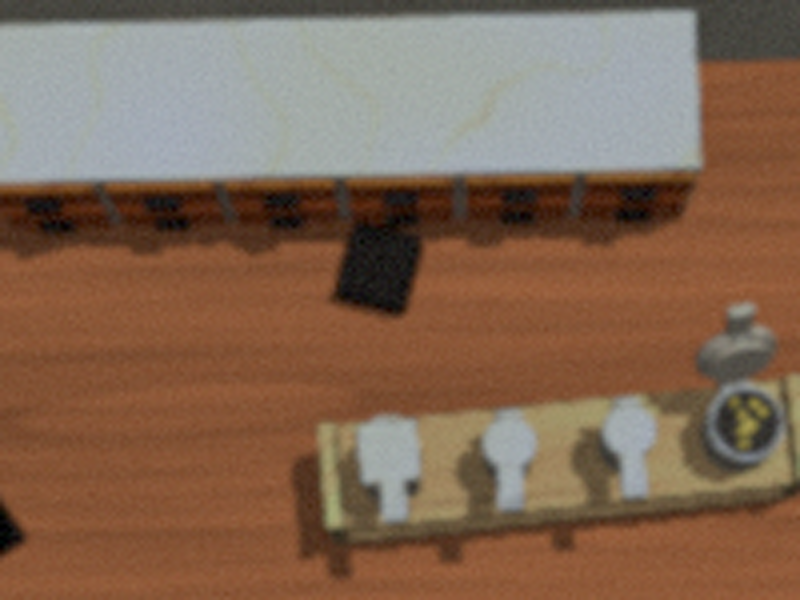

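```bash
python3 - <<'E'
import cv2
i=cv2.imread("pics/scene0.png"); cv2.imwrite("pics/scc.png",cv2.resize(i[135:255,155:315],(800,600),interpolation=cv2.INTER_CUBIC))
i=cv2.imread("pics/top0.png"); cv2.imwrite("pics/topd.png",cv2.resize(i[140:230,215:350],(800,534),interpolation=cv2.INTER_CUBIC))
E
```

```text
(no output)
```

View pics/scc.png

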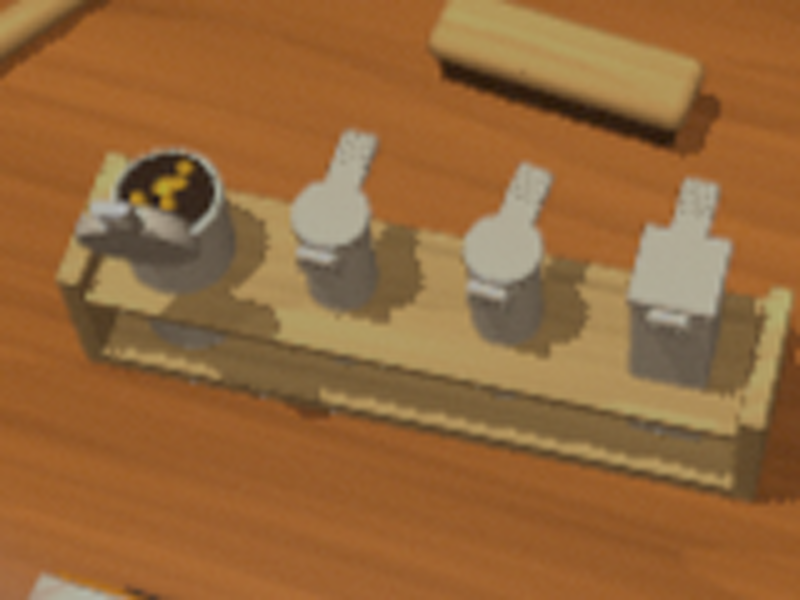

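View pics/topd.png

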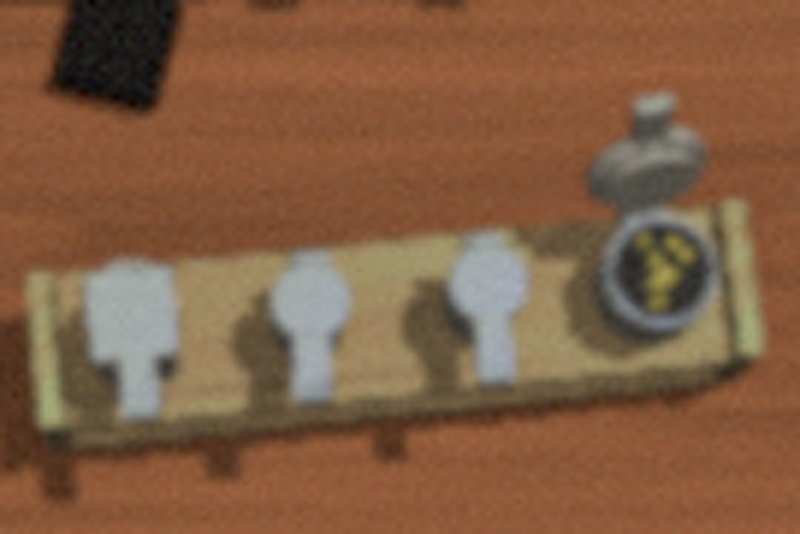

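```bash
cat > fit.py <<'E'
import numpy as np
from scipy.optimize import least_squares
K1=np.array([[482.28,0,250.17],[0,482.28,196.34],[0,0,1]]);T1=np.array([[-0.0182,-0.9818,0.1889,0.2674],[-0.9998,0.0193,0.0039,0.0133],[-0.0075,-0.1888,-0.982,1.6367],[0,0,0,1]])
K2=np.array([[455.98,0,266.76],[0,455.98,186.21],[0,0,1]]);T2=np.array([[-0.3179,0.8125,-0.4887,1.1545],[0.948,0.2658,-0.1749,0.2054],[-0.0122,-0.5189,-0.8547,1.1763],[0,0,0,1]])
def proj(K,T,P):
    p=(P-T[:3,3])@T[:3,:3]; q=p@K.T; return q[:,:2]/q[:,2:]
S,A,B,C=142.5,47.5,-47.5,-142.5
top=[((-23.5,S+23.5,166),(88,360)),((-23.5,S-23.5,166),(178,360)),((-55.5,S,166),(138,418)),((0,A,152),(312,300)),((0,B,152),(487,282)),((0,C,136),(660,273)),
((44,200,95),(30,273)),((-44,200,95),(38,432)),((44,-200,95),(742,200)),((-44,-200,95),(762,358))]
sc=[((-55.5,S,166),(702,183)),((23.5,S-23.5,166),(628,298)),((23.5,S+23.5,166),(724,313)),((0,A,152),(503,248)),((0,B,152),(330,213)),((0,C,136),(170,205))]
def W(m,p):
    x,y,a=p; R=np.array([[np.cos(a),-np.sin(a),0],[np.sin(a),np.cos(a),0],[0,0,1]]); return np.array(m)/1e3@R.T+[x,y,0]
def r(p,full=0):
    a=proj(K1,T1,W([t[0] for t in top],p))-((np.array([t[1] for t in top])+.5)/(800/135)-.5+[215,140])
    b=proj(K2,T2,W([t[0] for t in sc],p))-((np.array([t[1] for t in sc])+.5)/5-.5+[155,135])
    if full: return a,b
    return np.r_[a.ravel(),b.ravel()]
if __name__=="__main__":
    s=least_squares(r,[.6,-.1,0],loss='soft_l1',f_scale=.7); p=s.x; print(p); a,b=r(p,1); print(a.round(2),b.round(2))
    for cap in np.arange(1.3,2,.1):
        c,n=np.cos(cap),np.sin(cap); q=W([(35-99.5*c+6*n,C,136+99.5*n+6*c)],p); 
        print(cap.round(1),((proj(K1,T1,q)-[215,140]+.5)*5.926-.5).round(0),((proj(K2,T2,q)-[155,135]+.5)*5-.5).round(0))
    print(W([(0,C,136),(35,C,136),(-54.5,C,142),(0,S,156),(-45.5,S,162),(26,S,156)],p).round(4))
E
python3 fit.py
```

```text
[ 0.57513614 -0.08085263  0.08488995]
[[ 0.38  0.42]
 [ 0.27 -1.14]
 [ 0.49 -0.02]
 [-0.38  0.15]
 [ 0.13  0.1 ]
 [ 0.19 -0.39]
 [-1.08 -0.12]
 [ 0.04 -0.52]
 [ 0.13 -0.26]
 [ 0.49 -0.7 ]] [[ 0.77 -0.43]
 [ 0.29 -0.07]
 [-0.93  0.58]
 [ 0.74 -0.27]
 [ 0.81 -0.23]
 [-0.06 -2.22]]
1.3 [[686. 202.]] [[130. 112.]]
1.4 [[684. 183.]] [[123. 126.]]
1.5 [[681. 163.]] [[116. 141.]]
1.6 [[679. 145.]] [[110. 158.]]
1.7 [[675. 127.]] [[103. 175.]]
1.8 [[672. 109.]] [[ 98. 194.]]
1.9 [[669.  93.]] [[ 92. 213.]]
[[ 0.5872 -0.2228  0.136 ]
 [ 0.6221 -0.2199  0.136 ]
 [ 0.5329 -0.2275  0.142 ]
 [ 0.5631  0.0611  0.156 ]
 [ 0.5177  0.0573  0.162 ]
 [ 0.589   0.0633  0.156 ]]
```

```bash
cat > fit2.py <<'E'
from fit import *
p=least_squares(r,[.6,-.1,0],loss='soft_l1',f_scale=.7).x
# stout: tube yaw and cap angle from tab end/hinge
def stout(q,full=0):
    x,y,a,cap=q; c,n=np.cos(cap),np.sin(cap)
    pts=[(0,0,136),(35-99.5*c+6*n,0,136+99.5*n+6*c),(35-35*c+5*n,0,136+35*n+5*c)]
    w=W(pts,(x,y,a))
    t=(np.array([(660,273),(655,98),(648,165)])+.5)/5.926-.5+[215,140]
    s=(np.array([(170,205),(112,208),(135,232)])+.5)/5-.5+[155,135]
    e=np.r_[(proj(K1,T1,w)-t).ravel(),(proj(K2,T2,w)-s).ravel()]
    return e
s=least_squares(stout,[.587,-.223,.1,1.8],loss='soft_l1'); print(s.x,s.fun.round(2))
def sq(q):
    w=W([(-23.5,23.5,166),(-23.5,-23.5,166),(-55.5,0,166)],q); w2=W([(-55.5,0,166),(23.5,-23.5,166),(23.5,23.5,166)],q)
    t=(np.array([(88,360),(178,362),(138,418)])+.5)/5.926-.5+[215,140]
    s=(np.array([(702,183),(628,298),(724,313)])+.5)/5-.5+[155,135]
    return np.r_[(proj(K1,T1,w)-t).ravel(),(proj(K2,T2,w2)-s).ravel()]
s=least_squares(sq,[.563,.061,.1],loss='soft_l1'); print(s.x,s.fun.round(2))
E
python3 fit2.py
```

```text
[ 0.58833398 -0.22229697  0.18753249  1.85141566] [-0.   -0.73  0.13  0.51 -0.15  0.2  -0.05 -1.84 -0.68 -0.    0.74  1.89]
[0.56274505 0.06169538 0.08816945] [ 0.22  0.54  0.11 -1.4   0.37  0.08  0.94 -0.48  0.56 -0.08 -0.65  0.52]
```

Emit:
{"name": "servo_tool", "arguments": {
  "rows": [
    [[0, 0, -0.5], -0.08],
    [[0, 0, -1], -0.16],
    [[0, 0, -1], -0.24],
    [[0, 0, -1], -0.28],
    [[0, 0, -1], -0.28]
  ],
  "grip": 1
}}

```text
time: 0.57
tool_pos: [0.2152, 0.5064, 0.2862]
ee_rot: [3.14, 0.001, -3.103]
wrist_force: [-0.6, -0.4, -0.2]
width: 0.0638
```

Emit:
{"name": "servo_tool", "arguments": {
  "rows": [
    [[-0.35, -0.5, 0], -0.03],
    [[-0.7, -1, 0], -0.03],
    [[-0.7, -1, 0], -0.03]
  ]
}}

```text
time: 0.82
tool_pos: [0.2758, 0.4253, 0.2846]
ee_rot: [-3.138, 0.0, -3.061]
wrist_force: [1.1, -0.1, -0.4]
width: 0.0443
```

Emit:
{"name": "servo_tool", "arguments": {
  "rows": [
    [[-0.35, -0.5, 0], 0],
    [[-0.7, -1, 0], 0],
    [[-0.7, -1, 0], 0]
  ]
}}

```text
time: 1.07
tool_pos: [0.3388, 0.3499, 0.2846]
ee_rot: [-3.139, -0.0, -3.063]
wrist_force: [0.6, 0.7, 0.5]
width: 0.0241
```

Emit:
{"name": "servo_tool", "arguments": {
  "rows": [
    [[-0.35, -0.5, 0], 0],
    [[-0.7, -1, 0], 0],
    [[-0.7, -1, 0], 0]
  ]
}}

```text
time: 1.32
tool_pos: [0.4014, 0.2747, 0.2842]
ee_rot: [-3.139, -0.001, -3.063]
wrist_force: [0.4, 0.2, 0.4]
width: 0.0038
```

Emit:
{"name": "servo_tool", "arguments": {
  "rows": [
    [[-0.35, -0.5, 0], 0],
    [[-0.7, -1, 0], 0],
    [[-0.7, -1, 0], 0]
  ]
}}

```text
time: 1.57
tool_pos: [0.464, 0.1997, 0.2839]
ee_rot: [-3.139, -0.002, -3.063]
wrist_force: [0.6, 1.4, -0.7]
width: 0.0001
```

Emit:
{"name": "servo_tool", "arguments": {
  "rows": [
    [[-0.35, -0.5, 0], 0],
    [[-0.7, -1, 0], 0],
    [[-0.7, -1, 0], 0],
    [[-0.7, -1, 0], 0]
  ]
}}

```text
time: 1.9
tool_pos: [0.5258, 0.1258, 0.2834]
ee_rot: [-3.141, -0.003, -3.063]
wrist_force: [-0.1, 0.3, -0.3]
width: 0.0004
```

```bash
python3 - <<'E'
from bench import robot
import cv2
o=robot.get_obs(); print(o['time'],o['tool_pos'],o['ee_rot'],o['joint_positions'])
s=robot.snapshot("wrist"); cv2.imwrite("pics/w1.png",s["pixels"][:,:,::-1])
print(s["camera_matrix"].round(2).tolist(),s["world_from_camera"].round(4).tolist())
E
```

```text
1.9 [0.52578749 0.12575017 0.2833771 ] [-3.14074385 -0.00330003 -3.06308337] [ 1.30309442e-01  6.70739915e-02  1.23930760e+00 -7.01808201e-04
  1.83855055e+00 -1.51918211e+00]
[[284.73, 0.0, 254.11], [0.0, 284.73, 186.89], [0.0, 0.0, 1.0]] [[-0.0788, 0.9587, 0.2732, 0.4459], [0.9969, 0.0756, 0.0223, 0.1174], [0.0007, 0.2741, -0.9617, 0.4633], [0.0, 0.0, 0.0, 1.0]]
```

View pics/w1.png

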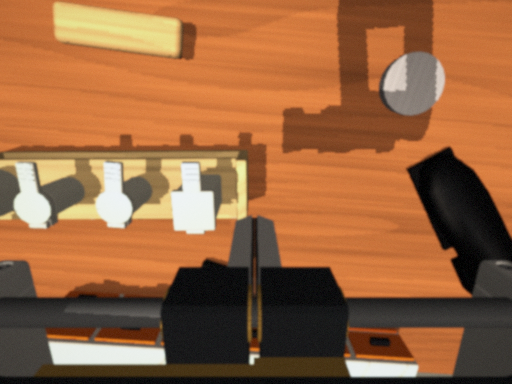

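```bash
python3 - <<'E'
import numpy as np
K=np.array([[284.73,0,254.11],[0,284.73,186.89],[0,0,1]])
T=np.array([[-0.0788,0.9587,0.2732,0.4459],[0.9969,0.0756,0.0223,0.1174],[0.0007,0.2741,-0.9617,0.4633],[0,0,0,1]])
def bp(u,v,z):
    d=T[:3,:3]@np.linalg.solve(K,[u,v,1]); t=(z-T[2,3])/d[2]; return (T[:3,3]+t*d).round(4)
for uv in [(182,164),(200,164),(172,193),(214,192),(173,232),(214,230)]: print(uv,bp(*uv,.166))
E
python3 - <<'E'
import sys; sys.path.insert(0,'.')
from fit import W
print(W([(-55.5,10,166),(-55.5,-10,166),(-23.5,23.5,166),(-23.5,-23.5,166),(-45.5,0,162),(26,0,156)],(.5627,.0617,.088)).round(4))
E
```

```text
(182, 164) [0.5112 0.046  0.166 ]
(200, 164) [0.5097 0.0651 0.166 ]
(172, 193) [0.5443 0.0354 0.166 ]
(214, 192) [0.5396 0.0811 0.166 ]
(173, 232) [0.5908 0.0366 0.166 ]
(214, 230) [0.5846 0.0829 0.166 ]
[[0.5065 0.0668 0.166 ]
 [0.5083 0.0469 0.166 ]
 [0.5372 0.083  0.166 ]
 [0.5414 0.0362 0.166 ]
 [0.5174 0.0577 0.162 ]
 [0.5886 0.064  0.156 ]]
```

Emit:
{"name": "servo_tool", "arguments": {
  "rows": [
    [[-0.21, -0.43, 0], 0],
    [[-0.43, -0.87, 0], 0],
    [[-0.43, -0.87, 0], 0]
  ]
}}

```text
time: 2.2
tool_pos: [0.566, 0.059, 0.2841]
ee_rot: [-3.139, -0.001, -3.061]
wrist_force: [-0.3, -0.5, -0.7]
width: 0.0006
```

Emit:
{"name": "servo_tool", "arguments": {
  "rows": [
    [[-0.21, -0.43, 0], 0],
    [[-0.43, -0.87, 0], 0],
    [[-0.43, -0.87, 0], 0]
  ]
}}

```text
time: 2.45
tool_pos: [0.6062, -0.0076, 0.2835]
ee_rot: [-3.14, -0.002, -3.061]
wrist_force: [-0.4, 1.2, -1.2]
width: 0.0003
```

Emit:
{"name": "servo_tool", "arguments": {
  "rows": [
    [[-0.21, -0.43, 0], 0],
    [[-0.43, -0.87, 0], 0],
    [[-0.43, -0.87, 0], 0]
  ]
}}

```text
time: 2.7
tool_pos: [0.6464, -0.0739, 0.2825]
ee_rot: [-3.141, -0.003, -3.061]
wrist_force: [-0.4, -0.9, -0.9]
width: 0.0004
```

Emit:
{"name": "servo_tool", "arguments": {
  "rows": [
    [[-0.21, -0.43, 0], 0],
    [[-0.43, -0.87, 0], 0],
    [[-0.43, -0.87, 0], 0],
    [[-0.43, -0.87, 0], 0]
  ]
}}

```text
time: 3.03
tool_pos: [0.6853, -0.1364, 0.2828]
ee_rot: [3.139, -0.004, -3.058]
wrist_force: [-0.4, -0.5, 0.8]
width: 0.0002
```

```bash
cat > snap.py <<'E'
import sys,cv2
from bench import robot
import numpy as np
o=robot.get_obs(); print(o['time'],o['tool_pos'].round(4),o['ee_rot'].round(3),o['joint_positions'].round(2),o['wrist_force'].round(1),o['width'])
for n in sys.argv[2:]:
    s=robot.snapshot(n); i=s["pixels"][:,:,::-1]
    if n=="scene": i=cv2.resize(i[80:255,110:343],(800,600),interpolation=cv2.INTER_CUBIC)
    if n=="top": i=cv2.resize(i[100:235,190:370],(800,600),interpolation=cv2.INTER_CUBIC)
    cv2.imwrite(f"pics/{n}{sys.argv[1]}.png",i)
    if n=="wrist": print(s["world_from_camera"].round(4).tolist())
E
python3 snap.py 2 scene wrist
```

```text
3.0333 [ 0.6853 -0.1364  0.2828] [ 3.139 -0.004 -3.058] [-0.28  0.45  0.78  0.    1.92 -1.93] [-0.4 -0.5  0.8] 0.0001623568033592789
[[-0.0858, 0.9579, 0.274, 0.6051], [0.9963, 0.0815, 0.0271, -0.1448], [0.0036, 0.2753, -0.9613, 0.4642], [0.0, 0.0, 0.0, 1.0]]
```

View pics/scene2.png

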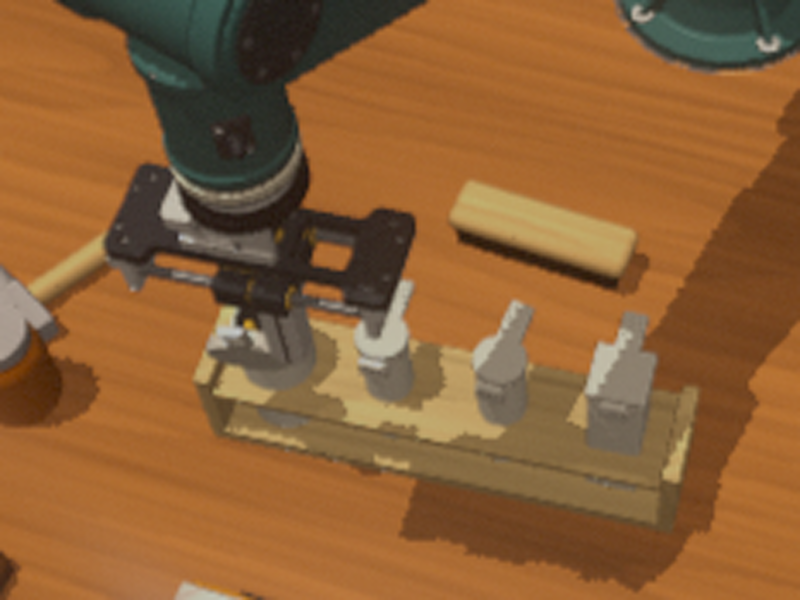

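View pics/wrist2.png

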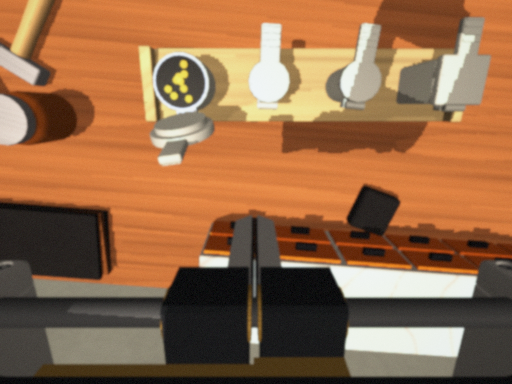

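```bash
python3 - <<'E'
import numpy as np
K=np.array([[284.73,0,254.11],[0,284.73,186.89],[0,0,1]])
T=np.array([[-0.0858,0.9579,0.274,0.6051],[0.9963,0.0815,0.0271,-0.1448],[0.0036,0.2753,-0.9613,0.4642],[0,0,0,1]])
def bp(u,v,z):
    d=T[:3,:3]@np.linalg.solve(K,[u,v,1]); t=(z-T[2,3])/d[2]; return (T[:3,3]+t*d).round(4)
print(bp(182,82,.136),bp(172,158,.232),bp(184,116,.15))
E
```

```text
[ 0.5875 -0.2236  0.136 ] [ 0.6524 -0.2078  0.232 ] [ 0.6224 -0.2175  0.15  ]
```

Emit:
{"name": "servo_tool", "arguments": {
  "rows": [
    [[-0.05, -0.46, 0], 0],
    [[-0.07, -0.92, 0], 0],
    [[-0.07, -0.92, 0], 0]
  ]
}}

```text
time: 3.38
tool_pos: [0.6965, -0.2137, 0.2855]
ee_rot: [-3.139, -0.0, -3.061]
wrist_force: [0.2, 0.0, -0.8]
width: 0.0
```

Emit:
{"name": "servo_tool", "arguments": {
  "rows": [
    [[0, 0, 0.4], 0],
    [[0, 0, 0.8], 0],
    [[0, 0, 1], 0],
    [[0, 0, 1], 0]
  ]
}}

```text
time: 3.72
tool_pos: [0.6948, -0.2066, 0.2007]
ee_rot: [3.137, -0.008, -3.055]
wrist_force: [0.3, -0.5, -2.1]
width: 0.0004
```

```bash
python3 snap.py 3 scene wrist
```

```text
3.7167 [ 0.6948 -0.2066  0.2007] [ 3.137 -0.008 -3.055] [-0.37  0.5   0.86  0.    1.79 -2.03] [ 0.3 -0.5 -2.1] 0.0004009831587320616
[[-0.0872, 0.9583, 0.2722, 0.6161], [0.9962, 0.0827, 0.0279, -0.2168], [0.0042, 0.2735, -0.9618, 0.3838], [0.0, 0.0, 0.0, 1.0]]
```

View pics/wrist3.png

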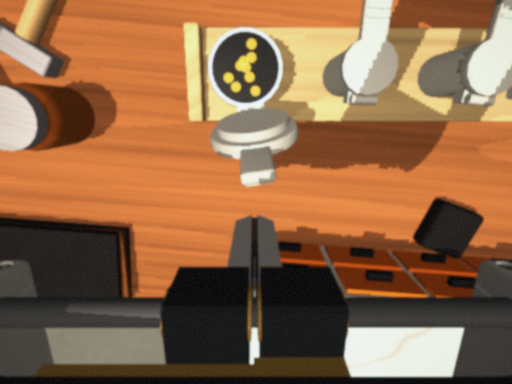

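Emit:
{"name": "servo_tool", "arguments": {
  "rows": [
    [[0.2, 0, 0], 0],
    [[0.4, 0, 0], 0],
    [[0.55, 0, 0], 0],
    [[0.7, 0, 0], 0],
    [[0.85, 0, 0], 0],
    [[1, 0, 0], 0],
    [[1, 0, 0], 0]
  ]
}}

```text
time: 4.4
tool_pos: [0.6173, -0.2167, 0.2105]
ee_rot: [-3.138, 0.006, -3.057]
wrist_force: [0.5, 0.1, 0.8]
width: 0.0008
```

Emit:
{"name": "servo_tool", "arguments": {
  "rows": [
    [[0.1, 0, 0], 0],
    [[0.2, 0, 0], 0],
    [[0.3, 0, 0], 0],
    [[0.4, 0, 0], 0],
    [[0.5, 0, 0], 0],
    [[0.5, 0, 0], 0]
  ]
}}

```text
time: 4.9
tool_pos: [0.5761, -0.2204, 0.2057]
ee_rot: [3.142, -0.001, -3.057]
wrist_force: [-0.5, 0.8, 0.9]
width: 0.0003
```

```bash
python3 snap.py 4 scene wrist
```

```text
4.9 [ 0.5761 -0.2204  0.2057] [ 3.142e+00 -1.000e-03 -3.057e+00] [-0.46  0.24  1.2  -0.    1.71 -2.11] [-0.5  0.8  0.9] 0.00027575689600191247
[[-0.0846, 0.9574, 0.276, 0.4964], [0.9964, 0.0809, 0.0251, -0.2293], [0.0017, 0.2771, -0.9608, 0.3853], [0.0, 0.0, 0.0, 1.0]]
```

View pics/wrist4.png

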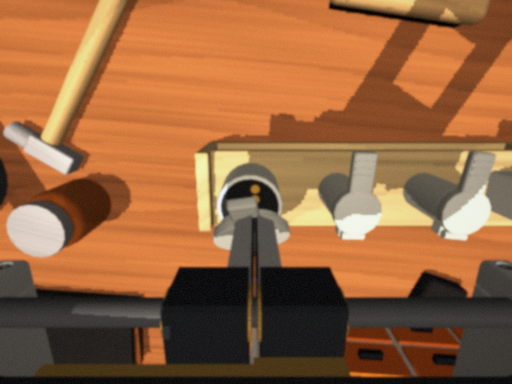

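View pics/scene4.png

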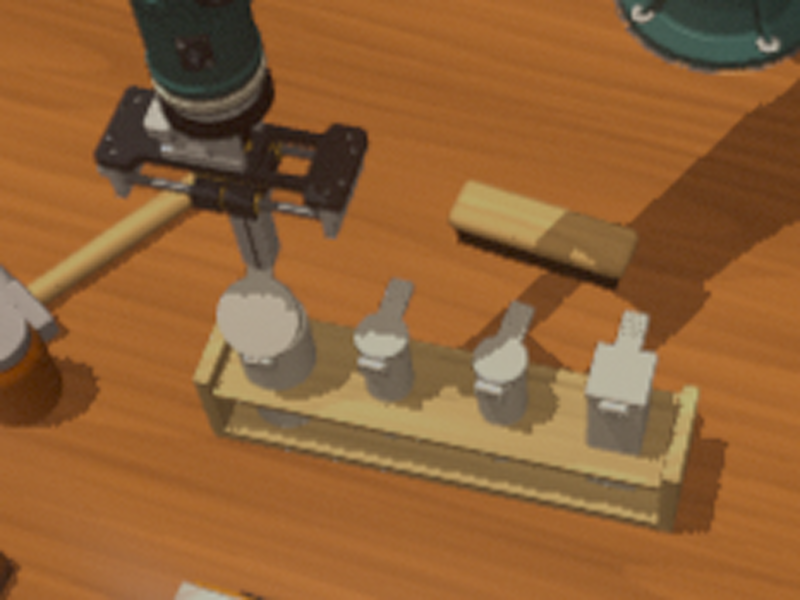

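Emit:
{"name": "servo_tool", "arguments": {
  "rows": [
    [[0.1, -0.03, 0], 0],
    [[0.2, -0.06, 0.1], 0],
    [[0.3, -0.06, 0.2], 0],
    [[0.3, -0.06, 0.3], 0],
    [[0.3, -0.06, 0.4], 0],
    [[0.3, -0.06, 0.5], 0],
    [[0.3, -0.06, 0.6], 0],
    [[0.3, -0.06, 0.68], 0],
    [[0.3, -0.06, 0.72], 0],
    [[0.3, -0.06, 0.75], 0],
    [[0.3, -0.06, 0.75], 0]
  ]
}}

```text
time: 5.92
tool_pos: [0.5541, -0.2268, 0.1463]
ee_rot: [-3.141, 0.0, -3.056]
wrist_force: [-1.4, 0.0, 1.5]
width: 0.0007
```

```bash
python3 snap.py 5 scene wrist
```

```text
5.9167 [ 0.5541 -0.2268  0.1463] [-3.141  0.    -3.056] [-0.48  0.21  1.35  0.    1.58 -2.14] [-1.4  0.   1.5] 0.00065137652168815
[[-0.0856, 0.9572, 0.2765, 0.4737], [0.9963, 0.0818, 0.0251, -0.2359], [0.0014, 0.2776, -0.9607, 0.3259], [0.0, 0.0, 0.0, 1.0]]
```

View pics/scene5.png

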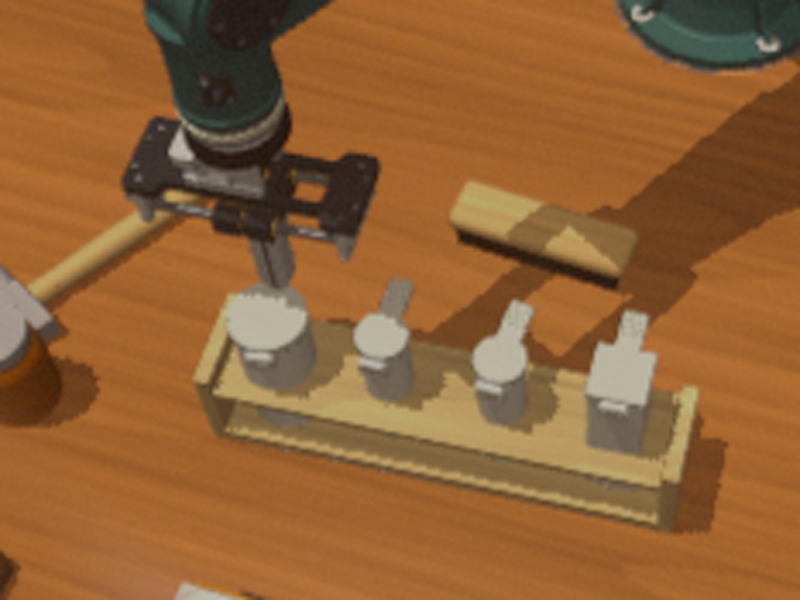

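Emit:
{"name": "servo_tool", "arguments": {
  "rows": [
    [[0, 0, 0.02], 0],
    [[0, 0, 0.04], 0],
    [[0, 0, 0.06], 0],
    [[0, 0, 0.06], 0]
  ]
}}

```text
time: 6.35
tool_pos: [0.5542, -0.2271, 0.1458]
ee_rot: [-3.139, 0.003, -3.056]
wrist_force: [-7.5, 3.6, 17.5]
width: 0.0004
```

Emit:
{"name": "servo_tool", "arguments": {
  "rows": [
    [[0, 0, 0.03], 0],
    [[0, 0, 0.03], 0],
    [[0, 0, 0.03], 0],
    [[0, 0, 0.03], 0]
  ]
}}

```text
time: 6.68
tool_pos: [0.5543, -0.2272, 0.1456]
ee_rot: [-3.138, 0.004, -3.056]
wrist_force: [-9.4, 4.2, 23.4]
width: 0.0008
```

Emit:
{"name": "servo_tool", "arguments": {
  "rows": [
    [[0, 0, -0.3], 0],
    [[0, 0, -0.7], 0],
    [[0, 0, -1], 0],
    [[0, 0, -1], 0]
  ]
}}

```text
time: 7.02
tool_pos: [0.5567, -0.2282, 0.2249]
ee_rot: [-3.135, 0.01, -3.056]
wrist_force: [0.7, -0.2, 0.6]
width: 0.0006
```

```bash
python3 snap.py 6 scene wrist
```

```text
7.0167 [ 0.5567 -0.2282  0.2249] [-3.135  0.01  -3.056] [-0.48  0.19  1.22  0.    1.72 -2.14] [ 0.7 -0.2  0.6] 0.000579460657957549
[[-0.0855, 0.9553, 0.283, 0.4742], [0.9963, 0.0827, 0.0219, -0.2362], [-0.0024, 0.2838, -0.9589, 0.401], [0.0, 0.0, 0.0, 1.0]]
```

View pics/scene6.png

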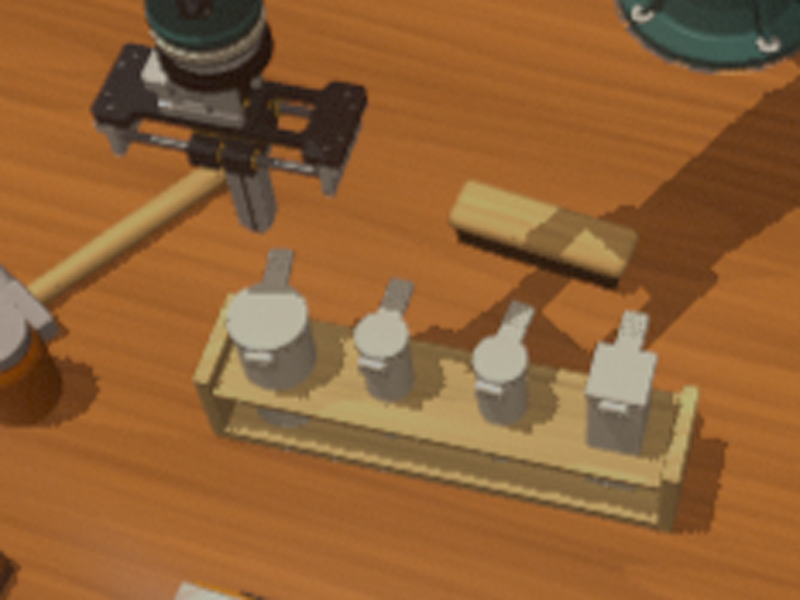

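View pics/wrist6.png

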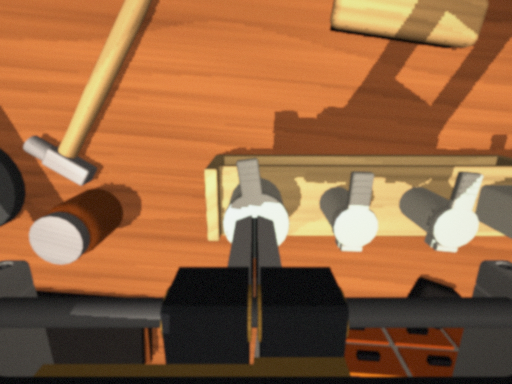

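Emit:
{"name": "servo_tool", "arguments": {
  "rows": [
    [[0.02, 0.45, -0.1], 0],
    [[0.05, 0.9, -0.1], 0],
    [[0.05, 0.9, -0.1], 0]
  ],
  "grip": 0
}}

```text
time: 7.37
tool_pos: [0.543, -0.1504, 0.2245]
ee_rot: [3.137, -0.002, -3.052]
wrist_force: [0.6, 0.9, 0.2]
width: 0.0171
```

Emit:
{"name": "servo_tool", "arguments": {
  "rows": [
    [[0.02, 0.45, 0], 0],
    [[0.05, 0.9, 0], 0],
    [[0.05, 0.9, 0], 0]
  ]
}}

```text
time: 7.62
tool_pos: [0.5325, -0.0792, 0.2242]
ee_rot: [3.137, -0.003, -3.051]
wrist_force: [0.1, -0.5, 0.1]
width: 0.0374
```

Emit:
{"name": "servo_tool", "arguments": {
  "rows": [
    [[0.02, 0.45, 0], 0],
    [[0.05, 0.9, 0], 0],
    [[0.05, 0.9, 0], 0]
  ]
}}

```text
time: 7.87
tool_pos: [0.5225, -0.0083, 0.2244]
ee_rot: [3.138, -0.003, -3.051]
wrist_force: [0.3, -0.9, 0.1]
width: 0.0471
```

Emit:
{"name": "servo_tool", "arguments": {
  "rows": [
    [[0.02, 0.45, 0], 0],
    [[0.05, 0.9, 0], 0],
    [[0.05, 0.9, 0], 0],
    [[0.05, 0.9, 0], 0]
  ]
}}

```text
time: 8.2
tool_pos: [0.5133, 0.059, 0.2247]
ee_rot: [-3.141, -0.002, -3.054]
wrist_force: [-0.1, -1.4, 0.7]
width: 0.0469
```

```bash
python3 snap.py 7 wrist top
```

```text
8.2 [0.5133 0.059  0.2247] [-3.141e+00 -2.000e-03 -3.054e+00] [ 0.01  0.01  1.41 -0.    1.72 -1.65] [-0.1 -1.4  0.7] 0.04687071895412099
[[-0.0881, 0.9577, 0.274, 0.4333], [0.9961, 0.0845, 0.0252, 0.0499], [0.0009, 0.2751, -0.9614, 0.4045], [0.0, 0.0, 0.0, 1.0]]
```

View pics/wrist7.png

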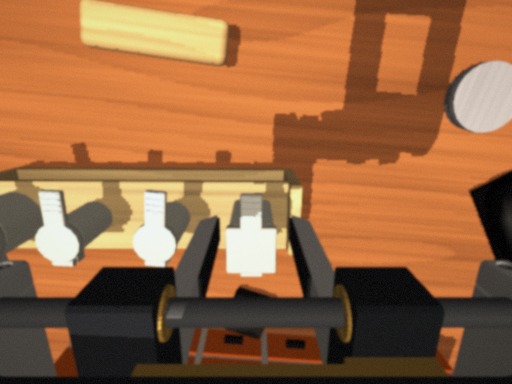

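View pics/top7.png

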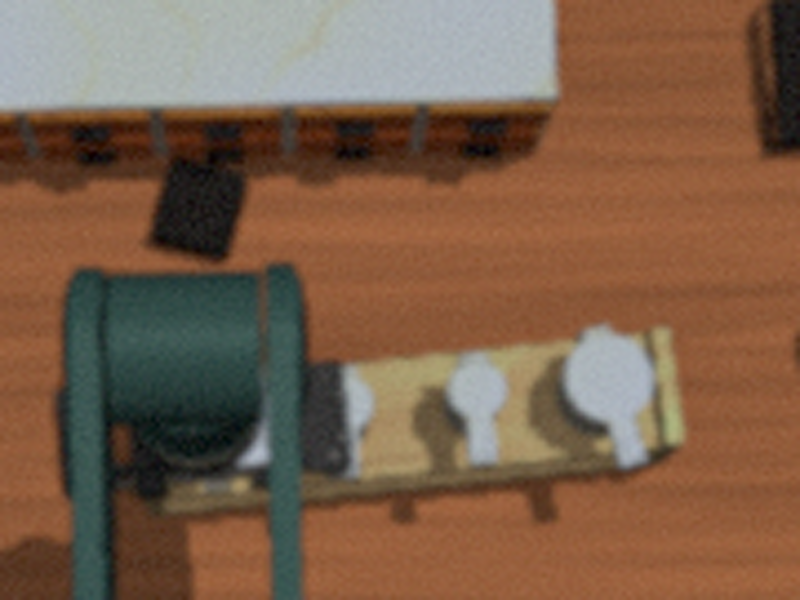

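```bash
python3 - <<'E'
import numpy as np
K=np.array([[284.73,0,254.11],[0,284.73,186.89],[0,0,1]])
T=np.array([[-0.0881,0.9577,0.274,0.4333],[0.9961,0.0845,0.0252,0.0499],[0.0009,0.2751,-0.9614,0.4045],[0,0,0,1]])
def bp(u,v,z):
    d=T[:3,:3]@np.linalg.solve(K,[u,v,1]); t=(z-T[2,3])/d[2]; return (T[:3,3]+t*d).round(4)
print(bp(251,195,.166),bp(251,275,.166), bp(227,228,.166),bp(276,228,.166))
E
```

```text
[0.5089 0.0541 0.166 ] [0.5888 0.0609 0.166 ] [0.5421 0.035  0.166 ] [0.5382 0.0794 0.166 ]
```

Emit:
{"name": "servo_tool", "arguments": {
  "rows": [
    [[-0.03, -0.04, 0.2], 0],
    [[-0.03, -0.04, 0.4], 0],
    [[-0.03, -0.04, 0.6], 0],
    [[-0.03, -0.04, 0.75], 0],
    [[-0.03, -0.04, 0.87], 0],
    [[-0.03, -0.04, 0.94], 0],
    [[-0.03, -0.04, 0.94], 0]
  ]
}}

```text
time: 8.88
tool_pos: [0.5157, 0.055, 0.1495]
ee_rot: [3.141, -0.003, -3.057]
wrist_force: [-1.3, 0.2, 0.2]
width: 0.047
```

```bash
python3 snap.py 8 wrist scene
```

```text
8.8833 [0.5157 0.055  0.1495] [ 3.141e+00 -3.000e-03 -3.057e+00] [-0.    0.04  1.53 -0.    1.57 -1.66] [-1.3  0.2  0.2] 0.046980218433747716
[[-0.0844, 0.9581, 0.2736, 0.4357], [0.9964, 0.0807, 0.0249, 0.046], [0.0018, 0.2747, -0.9615, 0.3294], [0.0, 0.0, 0.0, 1.0]]
```

View pics/wrist8.png

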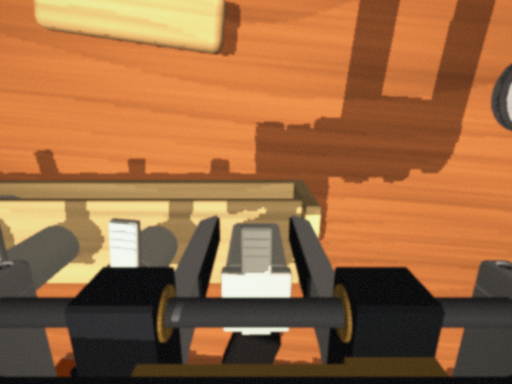

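View pics/scene8.png

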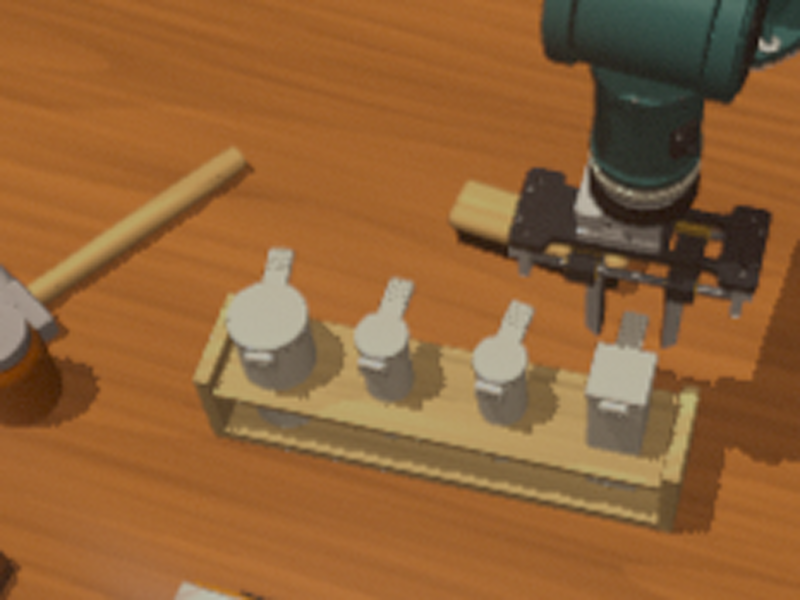

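Tab (wrist pixel ~256,240) sits centred between the fingers. Close.

Emit:
{"name": "servo_tool", "arguments": {
  "rows": [
    [[0, 0, 0], 0],
    [[0, 0, 0], 0],
    [[0, 0, 0], 0],
    [[0, 0, 0], 0],
    [[0, 0, 0], 0],
    [[0, 0, 0], 0]
  ],
  "grip": 1
}}

```text
time: 9.48
tool_pos: [0.5164, 0.056, 0.1514]
ee_rot: [3.141, 0.001, -3.056]
wrist_force: [0.8, 0.4, 0.6]
width: 0.0194
```

```bash
python3 - <<'E'
import numpy as np
# arc: grasp at s from hinge, offset n above; tool x = -world x(along tube), z down
s,n=73.5,6
for th in np.linspace(0,2,25):
    x=-s*np.cos(th)+n*np.sin(th)+s; z=s*np.sin(th)+n*np.cos(th)-n
    print(round(th,3),"tx",round(-x/80,3),"tz",round(-z/80,3))
E
```

```text
0.0 tx -0.0 tz -0.0
0.083 tx -0.009 tz -0.076
0.167 tx -0.025 tz -0.151
0.25 tx -0.047 tz -0.225
0.333 tx -0.075 tz -0.296
0.417 tx -0.109 tz -0.365
0.5 tx -0.148 tz -0.431
0.583 tx -0.193 tz -0.494
0.667 tx -0.243 tz -0.552
0.75 tx -0.298 tz -0.606
0.833 tx -0.356 tz -0.655
0.917 tx -0.419 tz -0.7
1.0 tx -0.485 tz -0.739
1.083 tx -0.555 tz -0.772
1.167 tx -0.626 tz -0.799
1.25 tx -0.7 tz -0.821
1.333 tx -0.776 tz -0.836
1.417 tx -0.852 tz -0.844
1.5 tx -0.929 tz -0.847
1.583 tx -1.005 tz -0.843
1.667 tx -1.081 tz -0.832
1.75 tx -1.156 tz -0.816
1.833 tx -1.23 tz -0.793
1.917 tx -1.301 tz -0.764
2.0 tx -1.369 tz -0.729
```

Emit:
{"name": "servo_tool", "arguments": {
  "rows": [
    [[-0.01, 0, -0.08], 0],
    [[-0.03, 0, -0.15], 0],
    [[-0.05, 0, -0.22], 0],
    [[-0.075, 0, -0.3], 0],
    [[-0.11, 0, -0.365], 0],
    [[-0.15, 0, -0.43], 0],
    [[-0.19, 0, -0.49], 0],
    [[-0.24, 0, -0.55], 0],
    [[-0.3, 0, -0.61], 0],
    [[-0.36, 0, -0.655], 0],
    [[-0.42, 0, -0.7], 0],
    [[-0.485, 0, -0.74], 0]
  ]
}}

```text
time: 10.48
tool_pos: [0.5549, 0.0592, 0.2103]
ee_rot: [3.141, -0.001, -3.056]
wrist_force: [-1.7, 2.4, -5.3]
width: 0.0195
```

```bash
python3 snap.py 9 wrist scene
```

```text
10.4833 [0.5549 0.0592 0.2103] [ 3.141e+00 -1.000e-03 -3.056e+00] [ 0.    0.11  1.34  0.    1.7  -1.65] [-1.7  2.4 -5.3] 0.019479900490764177
[[-0.0856, 0.9577, 0.2748, 0.4748], [0.9963, 0.0817, 0.0256, 0.05], [0.0021, 0.276, -0.9612, 0.3901], [0.0, 0.0, 0.0, 1.0]]
```

View pics/scene9.png

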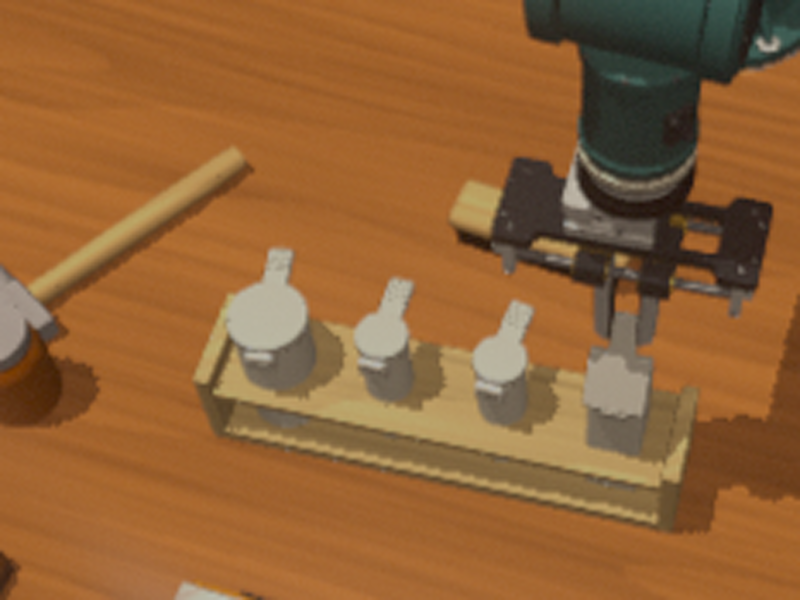

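Emit:
{"name": "servo_tool", "arguments": {
  "rows": [
    [[-0.07, 0, -0.033], 0],
    [[-0.14, 0, -0.06], 0],
    [[-0.215, 0, -0.08], 0],
    [[-0.29, 0, -0.097], 0],
    [[-0.37, 0, -0.105], 0],
    [[-0.445, 0, -0.107], 0],
    [[-0.52, 0, -0.104], 0],
    [[-0.6, 0, -0.093], 0],
    [[-0.67, 0, -0.077], 0],
    [[-0.745, 0, -0.054], 0],
    [[-0.815, 0, -0.025], 0],
    [[-0.88, 0, 0.01], 0]
  ]
}}

```text
time: 11.58
tool_pos: [0.6272, 0.0652, 0.2117]
ee_rot: [-3.142, 0.006, -3.056]
wrist_force: [-1.3, 2.8, 5.4]
width: 0.0189
```

Emit:
{"name": "servo_tool", "arguments": {
  "rows": [
    [[0, 0, 0], 0],
    [[0, 0, 0], 0],
    [[0, 0, 0], 0]
  ]
}}

```text
time: 11.83
tool_pos: [0.6275, 0.0652, 0.2115]
ee_rot: [-3.142, 0.007, -3.056]
wrist_force: [1.3, 4.8, 4.6]
width: 0.0193
```

```bash
python3 snap.py 10 wrist scene
```

```text
11.8333 [0.6275 0.0652 0.2115] [-3.142  0.007 -3.056] [ 0.01  0.26  1.16  0.    1.72 -1.64] [1.3 4.8 4.6] 0.019270574484818066
[[-0.0855, 0.9554, 0.2828, 0.5459], [0.9963, 0.0815, 0.0258, 0.056], [0.0015, 0.284, -0.9588, 0.3906], [0.0, 0.0, 0.0, 1.0]]
```

View pics/scene10.png

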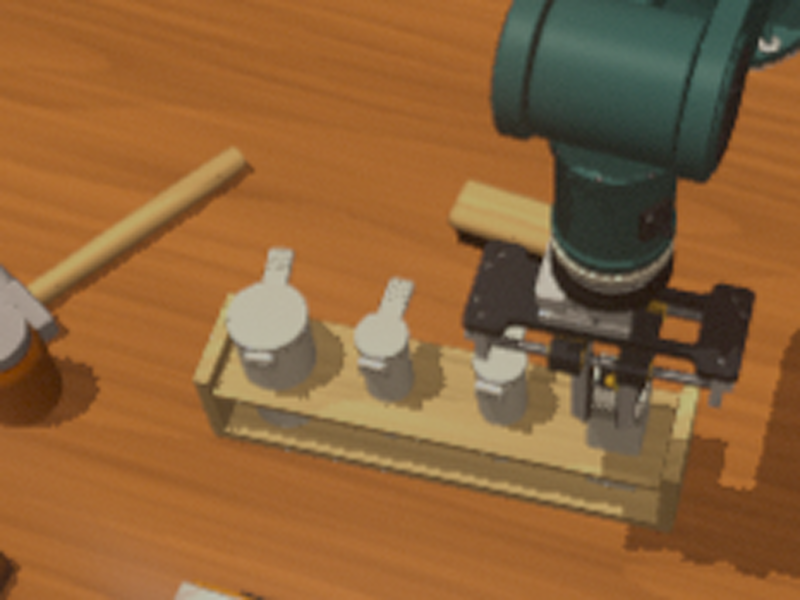

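View pics/wrist10.png

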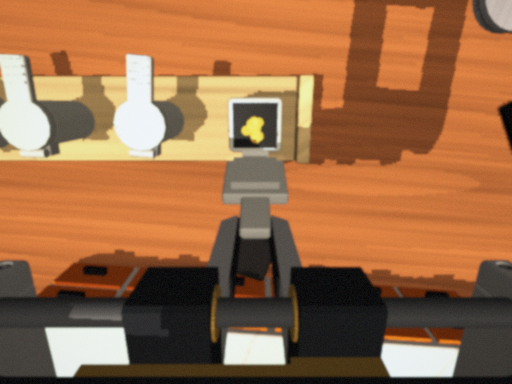

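Emit:
{"name": "servo_tool", "arguments": {
  "rows": [
    [[0, 0, 0], 0],
    [[0, 0, 0], 0],
    [[0, 0, 0], 0],
    [[0, 0, 0], 0],
    [[0, 0, 0], 0],
    [[0, 0, 0], 0]
  ],
  "grip": 0
}}

```text
time: 12.43
tool_pos: [0.625, 0.0645, 0.209]
ee_rot: [-3.141, -0.001, -3.057]
wrist_force: [0.4, 0.7, 0.5]
width: 0.0471
```

Emit:
{"name": "servo_tool", "arguments": {
  "rows": [
    [[0, 0, -0.2], 0],
    [[0, 0, -0.5], 0],
    [[0, 0, -0.8], 0],
    [[0, 0, -1], 0],
    [[0, 0, -1], 0]
  ]
}}

```text
time: 12.85
tool_pos: [0.6265, 0.0648, 0.2945]
ee_rot: [-3.141, 0.009, -3.057]
wrist_force: [-0.5, -0.6, 1.5]
width: 0.0471
```

Emit:
{"name": "servo_tool", "arguments": {
  "rows": [
    [[0.4, 0, -0.1], 0],
    [[0.8, 0, -0.2], 0],
    [[1, 0, -0.2], 0],
    [[1, 0, -0.2], 0]
  ]
}}

```text
time: 13.18
tool_pos: [0.5432, 0.058, 0.3063]
ee_rot: [-3.141, 0.001, -3.057]
wrist_force: [0.6, 0.5, 0.1]
width: 0.047
```

Emit:
{"name": "servo_tool", "arguments": {
  "rows": [
    [[0.4, 0, 0], 0],
    [[0.8, 0, 0], 0],
    [[1, 0, 0], 0],
    [[1, 0, 0], 0]
  ]
}}

```text
time: 13.52
tool_pos: [0.4641, 0.0512, 0.3053]
ee_rot: [-3.141, -0.0, -3.057]
wrist_force: [0.3, -0.9, 0.7]
width: 0.0466
```

Emit:
{"name": "servo_tool", "arguments": {
  "rows": [
    [[0.4, 0, 0], 0],
    [[0.8, 0, 0], 0],
    [[1, 0, 0], 0],
    [[1, 0, 0], 0],
    [[1, 0, 0], 0],
    [[1, 0, 0], 0]
  ]
}}

```text
time: 14.02
tool_pos: [0.3873, 0.0445, 0.3048]
ee_rot: [3.141, -0.0, -3.057]
wrist_force: [-0.2, -0.9, -0.8]
width: 0.0469
```

```bash
python3 snap.py 11 wrist scene top
```

```text
14.0167 [0.3873 0.0445 0.3048] [ 3.141 -0.    -3.057] [-0.03 -0.27  1.5   0.    1.91 -1.69] [-0.2 -0.9 -0.8] 0.046911063427632696
[[-0.0853, 0.9574, 0.2757, 0.307], [0.9964, 0.0814, 0.0253, 0.0354], [0.0018, 0.2769, -0.9609, 0.4845], [0.0, 0.0, 0.0, 1.0]]
```

View pics/scene11.png

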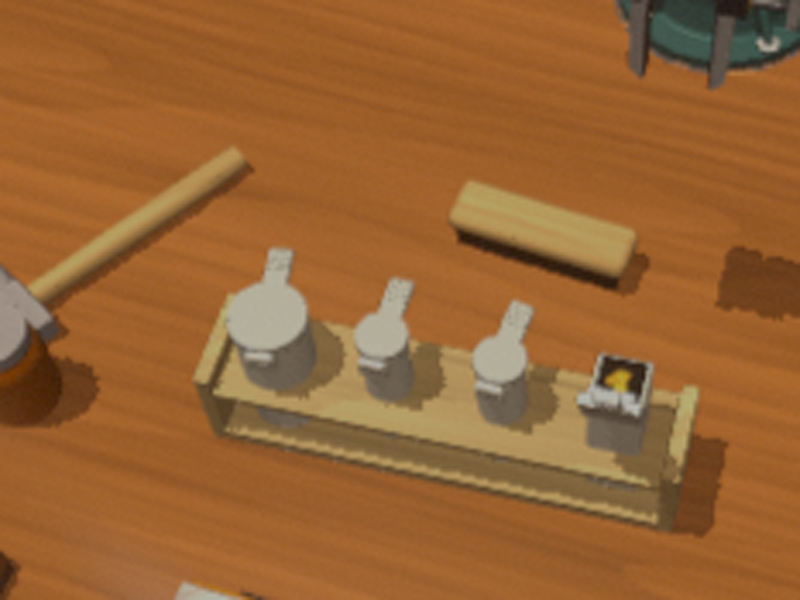

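View pics/top11.png

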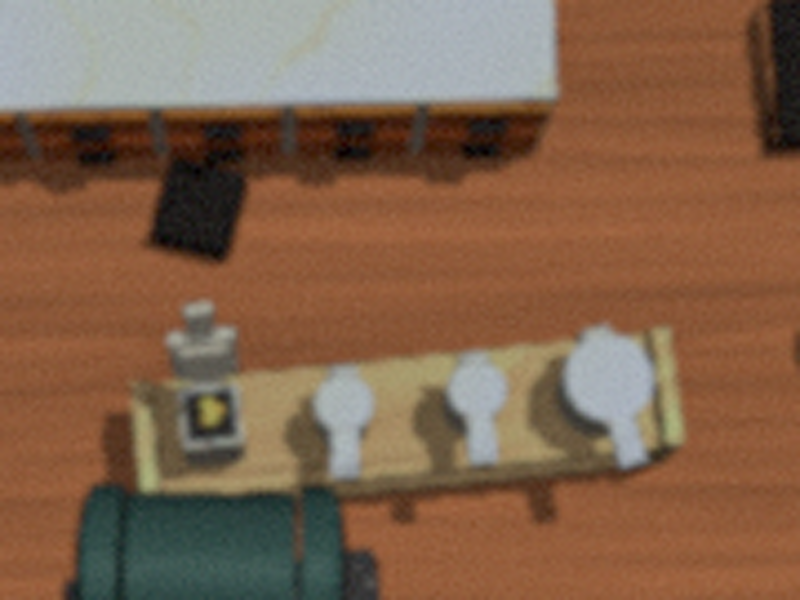

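```bash
python3 - <<'E'
from fit import *
for cap in (1.6,1.7,1.8,1.9,2.0,2.1):
    c,n=np.cos(cap),np.sin(cap); q=W([(26-81.5*c+6*n,0,156+81.5*n+6*c)],(.563,.0605,.086))
    print(cap,((proj(K1,T1,q)-[190,100])*4.444).round(0),((proj(K2,T2,q)-[110,80])*3.433).round(0))
E
```

```text
1.6 [[199. 341.]] [[615. 360.]]
1.7 [[198. 329.]] [[613. 371.]]
1.8 [[197. 319.]] [[610. 381.]]
1.9 [[196. 309.]] [[608. 393.]]
2.0 [[195. 300.]] [[605. 404.]]
2.1 [[195. 291.]] [[603. 416.]]
```

Tab end at about (200,305) in the top view and (605,400) in the scene view gives roughly 1.95 rad, well past 1.65. Handing in.

```bash
python3 -c "
from bench import robot
print(robot.close_job())"
```

```text
the job is handed in; nothing more can be done
None
```

I shut the stout tube's cap and opened the square tube's cap past upright, then handed the job in at about 14 s of the 48 s allowed. Handing in gives no verdict, so the results below come from my own checks.

- **Stout tube:** I swung its cap over with the closed fingers and pressed it down to about 23 N. The fingertips stopped at z = 0.1456 m; a shut cap's top should sit at 0.146 m. The cap looks flat on the rim in the later pictures.
- **Square tube:** I pinched its tab, swung the cap back along its arc, released it and backed the arm away. In the last pictures the tab end fits an angle of about 1.95 rad, against the 1.65 needed.
- **Everything else:** The other two round tubes look shut. The hammer, brush and heel block look unmoved. The shoe, tin and glue jar were not fully in the last views, but the arm never went near them. The wrist force at the end was just noise, under 1.5 N.

No check failed. The camera fits disagreed by about 2 mm, within the stated calibration. The stout tube appeared turned about 0.1 rad more than the rack, and I allowed for that.

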